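# Seat the drive cog on the turntable's splined stub

### The job

The bare welding-turntable drive on the bench needs its cog back. Take the large toothed cog with the three-slotted bore, turn it so that its one wide slot meets the one wide spline of the upright stub on the drive, slide it down boss upwards until it sits fully home on the shoulder, and let go. Leave the small cog and the toothless disc where they lie.

Things in the scene. Friction and masses are not known exactly. Their poses are not given: they have to be found in the camera images.
- cog: large aluminium cog: toothed disc 96 mm across, 8 thick; on it a boss to grip, 64 across, top 38 above the underside, two flats 56 apart facing +y, -y (31 wide). Lies boss up. Through bore 32 mm with three slots out to 24 from the axis: one wide (24 mm) towards +x, two narrow (12) 120 deg either side. Origin: axis, at the underside; z up the axis, +x to the wide slot. 0.35-0.5 kg
- hub_seat (a point): centre of the shoulder (72 mm across, 70 above the bench) at the foot of the steel stub on the fixed blue drive (190 mm square); the cog's underside rests here. Stub: 50 mm high, core 24 across, tapered top; three splines out to 20 from the axis: wide (16 mm, ridge top 30 high) towards +x, two narrow (4 mm, 24 high) 120 deg either side. z up, +x to the wide spline. All fits loose: 8 mm play
- small_cog: bystander: small aluminium cog, 68 mm across, 16 teeth, 30 mm high, plain round bore 18 mm; origin on the axis at its underside
- disc: bystander: toothless aluminium disc of the cog's size, 96 mm across, with the same boss and a plain round bore of 40 mm, 32 mm high; origin on the axis at its underside
There are look-alikes about, which are no part of the job. Leave any brown or green look-alike of the cog alone.

How it is judged:
By the outcome, as a careful person would: the job done as asked, in the order asked, and still so for the second after the job is handed in, with the robot touching nothing.
It also fails if it takes over 42 s, if anything falls off the work surface, if the arm or the gripper's body presses on something with over 40 N, if the wrist force passes 120 N, or if a joint passes its speed limit or range.

### The arm

A 6-joint arm with a two-finger parallel gripper is mounted at the origin on the work surface. World frame = base frame: x ahead of the robot, y to its left, z up, the work surface at z = 0. Lengths are in m, angles in rad, forces in N, time in s.
With the tool pointing down it reaches from about 0.425 to 0.95 m from the base axis. Payload 3.5 kg.
Tool frame: the origin (TCP) lies at the very end of the fingers, on their centre line; the grasp point (between the pads) lies 19 mm behind it; z points along the fingers, y is the direction in which the jaws open and shut (so a half turn about z gives the same grasp; the last joint's range is limited). The gripper opens to 85 mm and grips with 20 to 120 N. Pads are 22 mm wide; open, the fingers measure 114 mm over their backs; the gripper's body (76 mm by 85 mm) begins 54 mm behind the grasp point. The pads swing forward as they close: fully open they stand 13 mm farther back than shut.
Start: joints at [-1.317, 0.286, 1.577, -0, 1.279, -0.15], TCP at [0.265, -0.621, 0.202] pointing down, gripper open.
Joint ranges: [-2.77, 2.77], [-0.9, 2.22], [0.21, 2.48], [-1.53, 4.67], [0.24, 2.81], [-2.84, 2.84]. Speed limits (rad/s): [2.79, 2.79, 3.14, 3.14, 3.14, 3.14].

### API

Orientations are given as a unit quaternion [x, y, z, w].
In Python, from plant import ctrl, imaging gives the robot as it stands.
- The arm moves only by the shell command python3 -m creep 'ROWS' [OPENING] [FORCE]. ROWS is JSON, one flat list of numbers, 4 for each row, row after row: the shift along the tool's x, y, z in units of 25 mm (1.0 is 25 mm), then the turn about the tool's z in units of 5 degrees (1.0 is 5 degrees). A call has 1 to 20 rows; each row is the pose to reach, as a shift and turn from the pose commanded when the call began, along the tool's axes at that moment; what a row does not reach only later rows make up. A row lasts 1/12 s, in which the tool goes at most 41.7 mm and 7.16 degrees, less where a joint would pass 70% of its speed; a pose out of reach is approached as far as the arm can. A call with a gripper value outside its range is refused whole. OPENING is the closure in counts, from 0 (fully open) to 255 (shut), set as the call begins (- or left out, the last holds). The fingers move at their own pace and stop on an object; FORCE is the grip in N (left out, the last holds). Time passes only in rows, so rows that repeat a pose let the fingers close. It gives the time, the measured TCP pose, the force and the opening at its end, in the units of the state.
- ctrl.get_state(): the state, without advancing time (a new reading comes with each control period).
- imaging.read_camera(name): name is "scene" or "top" or "wrist"; returns the picture (480x640x3 uint8, red, green, blue); there is no depth.
- imaging.camera_info(name): a dict with "intrinsics" (3x3 intrinsics, pixels), "distortion" ([k1, k2, p1, p2, k3] as OpenCV has them; the pictures are not rectified), "origin" and "attitude" of the camera in the world. Camera axes: x right, y down, z forward; pixel columns grow to the right and rows downward; lengths in m; the calibration is good to about 2 mm. A picture is of the moment at which its call begins: read the wrist's pose just before it. camera_info takes no time and is no camera call; for the wrist camera it gives the pose at the moment of the call.
- ctrl.sign_off(): hands the job in, once; it reports no verdict.
Trained networks look in the newest picture that a camera, given by its name, has taken for a name from the list of things; names that differ only in an ending like _2 or _b are one class to them, and where a whole thing is asked for, a point or a joint stands for the part that bears it (a point fixed in the world has none). Each returns a list of dicts, best first, with "p" (0 to 1); they miss things now and then, are a little off and sometimes report something else, mostly with a low value. They report only what shows in the picture. A call takes as long as a camera call. They do not tell look-alikes from the thing itself.
- imaging.silhouettes(camera, name): "mask" (480x640 bool, what is visible of it) and "uv" ([column, row] in pixels, amid what is visible of it).
The state is a dict: "time": time; "qpos": joint angles; "dq": joint speeds; "joint_efforts": joint torques, N m; "eef_pos": TCP position; "tcp_rot": TCP orientation; "contact_force": force on the tool from outside, world axes, zero at the start; "wrist_torque": the same for the moment, N m; "opening": opening from 0.0 (shut) to 1.0 (fully open).
Only numpy, scipy, OpenCV 4.12 (cv2) and the standard library are available. Lean on these libraries where they do the work, as an engineer would, in place of code of your own. Each camera call takes 0.05 s, during which the arm holds its last target.

## Working session

There is one attempt and no reset: what is moved stays moved. The work goes in short steps, Python scripts to look and compute and a shell command to move; the robot and the scene stay as the last step left them, time stands still between calls to the robot, and variables do not carry over. Pictures are saved under pics/ and viewed, and the job is handed in when it is done.

```bash
ls; mkdir -p pics; cat > h.py <<'E'
import numpy as np, cv2
from plant import ctrl, imaging
from scipy.spatial.transform import Rotation as R
def info(n):
    c=imaging.camera_info(n); return c
def save(n,f):
    im=imaging.read_camera(n); cv2.imwrite('pics/'+f,cv2.cvtColor(im,cv2.COLOR_RGB2BGR)); return im
def camR(c):
    a=np.array(c['attitude'],float)
    return a if a.shape==(3,3) else R.from_quat(a).as_matrix()
def ray(c,uv,z):
    K=np.array(c['intrinsics']);d=np.array(c['distortion'],float)
    p=cv2.undistortPoints(np.array(uv,float).reshape(-1,1,2),K,d).reshape(-1,2)
    r=np.c_[p,np.ones(len(p))]@camR(c).T
    o=np.array(c['origin'])
    return o+r*((z-o[2])/r[:,2])[:,None]
def proj(c,P):
    K=np.array(c['intrinsics']);d=np.array(c['distortion'],float)
    Rm=camR(c).T;t=-Rm@np.array(c['origin'])
    return cv2.projectPoints(np.array(P,float).reshape(-1,3),cv2.Rodrigues(Rm)[0],t,K,d)[0].reshape(-1,2)
E
python3 - <<'E'
from h import *
print(ctrl.get_state())
for n in ['scene','top','wrist']:
    print(n,imaging.camera_info(n)); save(n,n+'0.png')
E
```

```text
pics
{'time': 0.0, 'qpos': array([-1.31702897e+00,  2.87169157e-01,  1.57819030e+00,  3.83567455e-06,
        1.27859948e+00, -1.50006543e-01]), 'dq': array([-8.24551694e-04, -6.68030500e-04, -2.49752034e-03, -2.07788556e-05,
        5.61845369e-04,  1.13400489e-03]), 'joint_efforts': array([-1.59796687e-04, -4.05984449e+01, -2.92623067e+01, -1.77728843e-04,
        5.91257049e-03,  2.75559309e-07]), 'eef_pos': array([ 0.26504025, -0.61999364,  0.20053774]), 'tcp_rot': array([ 9.79689380e-01,  2.00517630e-01, -5.95209608e-05, -1.18164578e-03]), 'contact_force': array([ 0.62918853, -0.04684021, -0.17045742]), 'wrist_torque': array([ 0.01785635, -0.02619923,  0.05024289]), 'opening': 1.0004169119899153}
scene {'intrinsics': array([[539.03757075,   0.        , 320.44817878],
       [  0.        , 539.03757075, 236.48760811],
       [  0.        ,   0.        ,   1.        ]]), 'distortion': array([-0.14329229,  0.        ,  0.        ,  0.        ,  0.        ]), 'origin': array([1.21776484, 0.26862742, 0.68851748]), 'attitude': array([ 0.47483057,  0.76196643, -0.37666099, -0.22818762])}
top {'intrinsics': array([[539.41276817,   0.        , 330.5611639 ],
       [  0.        , 539.41276817, 246.48497422],
       [  0.        ,   0.        ,   1.        ]]), 'distortion': array([-0.07651582,  0.        ,  0.        ,  0.        ,  0.        ]), 'origin': array([ 0.43647379, -0.10360679,  1.08804272]), 'attitude': array([ 0.71587224, -0.69715295,  0.0235203 , -0.03084645])}
wrist {'intrinsics': array([[341.54669959,   0.        , 318.09192534],
       [  0.        , 341.54669959, 234.1109295 ],
       [  0.        ,   0.        ,   1.        ]]), 'distortion': array([-0.00397417,  0.        ,  0.        ,  0.        ,  0.        ]), 'origin': array([ 0.32731043, -0.59355883,  0.37238045]), 'attitude': array([ 0.82715394, -0.54522011, -0.07629467,  0.11282961])}
```

View pics/top0.png

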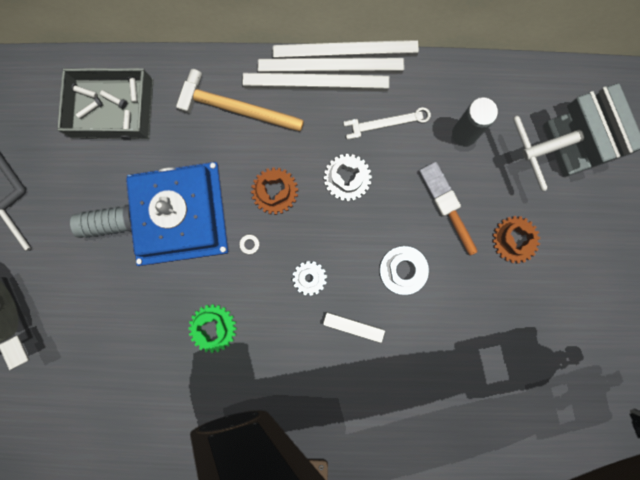

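View pics/scene0.png

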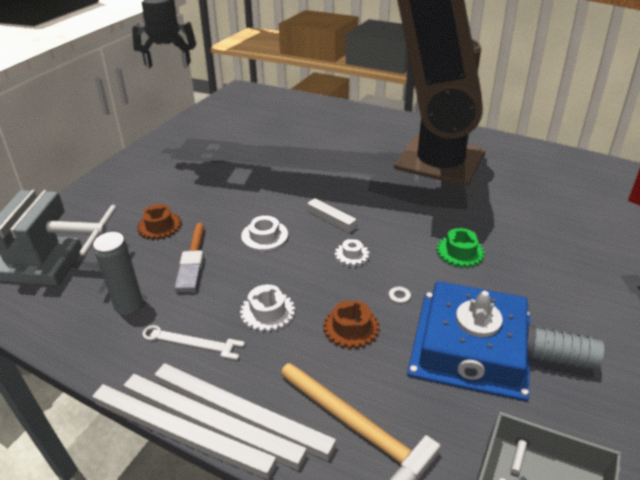

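View pics/wrist0.png

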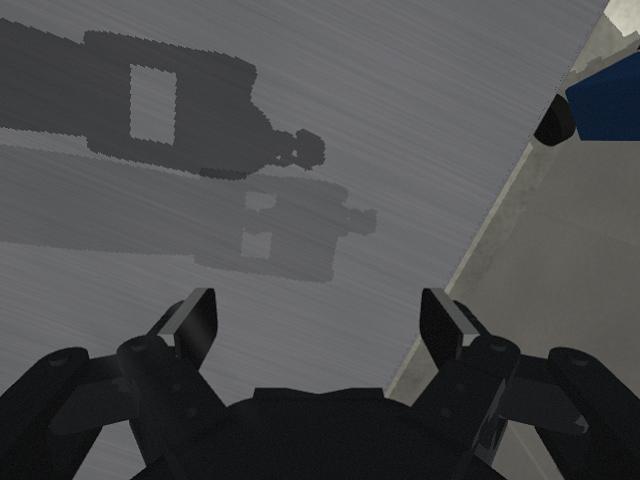

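Top picture: the silver toothed cog with a slotted bore is at (347,177). The brown look-alikes are at (274,190) and (516,239), and the green one is at (212,328). The toothless disc is at (404,270) and the small cog at (309,278). Only (347,177) is aluminium, large, toothed and slotted. The drive is at (170,208). Next I confirm the cog in a crop and measure.

```bash
cat > m1.py <<'E'
from h import *
im=imaging.read_camera('top'); c=info('top')
b=cv2.cvtColor(im,cv2.COLOR_RGB2BGR)
A=cv2.resize(b[145:210,315:380],(390,390),interpolation=cv2.INTER_CUBIC)
B=cv2.resize(b[175:240,135:200],(390,390),interpolation=cv2.INTER_CUBIC)
cv2.imwrite('pics/crop1.png',np.hstack([A,B]))
for k in imaging.silhouettes('top','cog'):
    m=k['mask'];print('cog',k['p'],k['uv'],m.sum(),cv2.minEnclosingCircle(np.argwhere(m)[:,::-1].astype(np.float32)))
for k in imaging.silhouettes('top','hub_seat'): print(k['p'],k['uv'])
im=imaging.read_camera('scene');b=cv2.cvtColor(im,cv2.COLOR_RGB2BGR)
A=cv2.resize(b[270:335,235:300],(390,390),interpolation=cv2.INTER_CUBIC)
B=cv2.resize(b[275:340,447:512],(390,390),interpolation=cv2.INTER_CUBIC)
cv2.imwrite('pics/crop2.png',np.hstack([A,B]))
print(ray(c,[347,177],0.0),ray(c,[347,177],0.038),ray(c,[167,208],0.07))
E
python3 m1.py
```

```text
cog 0.85 [350.2, 182.8] 1412 ((347.36029052734375, 177.18540954589844), 23.374570846557617)
cog 0.81 [277.1, 194.9] 1403 ((274.14971923828125, 190.56808471679688), 23.59621238708496)
cog 0.64 [213.2, 325.1] 1440 ((211.10498046875, 328.69927978515625), 23.75527000427246)
cog 0.62 [512.2, 239.7] 1468 ((515.8936767578125, 239.48687744140625), 23.843252182006836)
0.57 [168.6, 216.2]
[[ 0.66355608 -0.12098937  0.        ]] [[ 0.6556252  -0.12038228  0.038     ]] [[0.58077796 0.22452391 0.07      ]]
```

View pics/crop1.png

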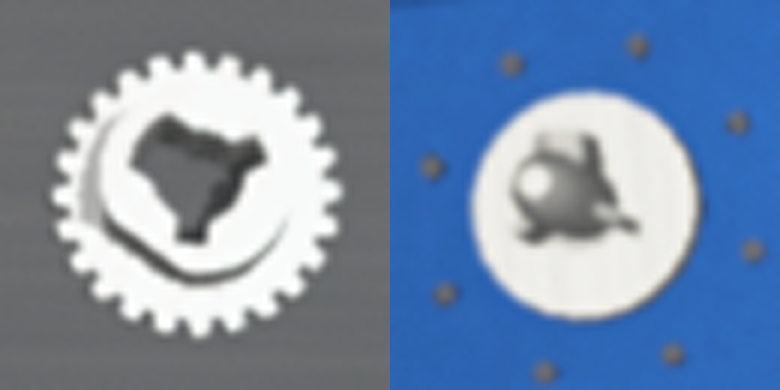

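View pics/crop2.png

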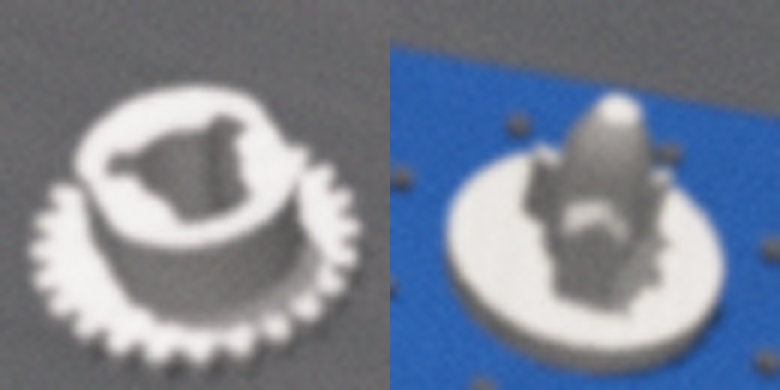

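The crop confirms it: the silver cog at (347,177) has a three-slotted bore, with the wide slot to the upper left in the top image. On the stub, the wide spline points roughly up in the image, about +x. Next I fit both models to both cameras.

```bash
cat > fit.py <<'E'
from h import *
from scipy.optimize import differential_evolution as DE
def rect(cam,z,c0,half=0.06,s=0.0005):
    im=imaging.read_camera(cam);c=info(cam)
    g=np.arange(-half,half,s)
    X,Y=np.meshgrid(c0[0]+g,c0[1]+g,indexing='ij')
    uv=proj(c,np.c_[X.ravel(),Y.ravel(),np.full(X.size,z)]).astype(np.float32).reshape(X.shape+(2,))
    return im,c,cv2.remap(im,uv[...,0],uv[...,1],cv2.INTER_CUBIC),X,Y
def prof(x,y,rc,ro,ww,wn):
    # inside test: core circle + 3 bars
    ins=np.hypot(x,y)<rc
    for a,w in((0,ww),(120,wn),(-120,wn)):
        t=np.radians(a);u=x*np.cos(t)+y*np.sin(t);v=-x*np.sin(t)+y*np.cos(t)
        ins|=(u>0)&(u<ro)&(abs(v)<w/2)
    return ins
def loc(X,Y,p):
    dx,dy=X-p[0],Y-p[1];c,s=np.cos(p[2]),np.sin(p[2])
    return c*dx+s*dy,-s*dx+c*dy
def outline(rc,ro,ww,wn):
    g=np.arange(-.03,.03,.0002);X,Y=np.meshgrid(g,g,indexing='ij')
    m=prof(X,Y,rc,ro,ww,wn).astype(np.uint8)
    k=max(cv2.findContours(m,cv2.RETR_EXTERNAL,cv2.CHAIN_APPROX_NONE)[0],key=len)[:,0]
    return np.c_[g[k[:,1]],g[k[:,0]]]
def world(p,o,z):
    c,s=np.cos(p[2]),np.sin(p[2]);return np.c_[p[0]+c*o[:,0]-s*o[:,1],p[1]+s*o[:,0]+c*o[:,1],np.full(len(o),z)]
def circ(r): t=np.linspace(0,2*np.pi,181);return np.c_[r*np.cos(t),r*np.sin(t)]
def overlay(im,c,curves,f,box,k=6):
    u0,v0,w,h=box
    b=cv2.resize(cv2.cvtColor(im,cv2.COLOR_RGB2BGR)[v0:v0+h,u0:u0+w],None,fx=k,fy=k,interpolation=cv2.INTER_CUBIC)
    for P,col in curves:
        q=((proj(c,P)-[u0,v0]+.5)*k).astype(int)
        cv2.polylines(b,[q.reshape(-1,1,2)],True,col,1)
    cv2.imwrite('pics/'+f,b)
BORE=(.016,.024,.024,.012)
E
cat > m2.py <<'E'
from fit import *
for cam in('top','scene'):
    im,c,rc,X,Y=rect(cam,0.038,(0.656,-0.120))
    g=rc.min(2);
    near=np.hypot(X-.656,Y+.12)<.028
    dark=(g<185)
    def cost(p):
        x,y=loc(X,Y,p);m=prof(x,y,*BORE);r=np.hypot(x,y)<.0285
        return ((m!=dark)&r).sum()/m.sum()
    r=DE(cost,[(.645,.667),(-.131,-.109),(-np.pi,np.pi)],seed=1,popsize=20,maxiter=60)
    p=r.x;print(cam,p[:2],np.degrees(p[2]),r.fun)
    q=proj(c,world(p,circ(.048),.008));u,v=q.min(0).astype(int)-4
    overlay(im,c,[(world(p,outline(*BORE),.038),(0,0,255)),(world(p,circ(.048),.008),(0,255,0)),(world(p,circ(.032),.038),(255,0,0))],'fitcog_%s.png'%cam,(u,v,62,62))
E
python3 m2.py; python3 - <<'E'
import cv2,numpy as np
cv2.imwrite('pics/fc.png',np.hstack([cv2.imread('pics/fitcog_%s.png'%c) for c in('top','scene')]))
E
```

```text
top [ 0.66239882 -0.12176246] 54.772347811713104 0.08960355987055016
scene [ 0.662265   -0.12007331] 53.665786093199785 0.08351870576339737
```

View pics/fc.png

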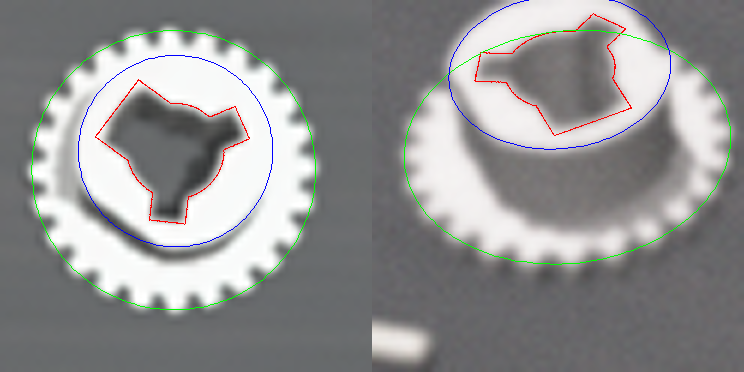

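The red bore and green rim outlines match in both views. The cog is at (0.6623, -0.121) with the wide slot at 54°, and the two cameras agree within 2 mm. Now the hub.

```bash
cat > m3.py <<'E'
from fit import *
def bar(a,w,ro):
    t=np.radians(a);o=np.array([[0,-w/2],[ro,-w/2],[ro,w/2],[0,w/2]]);c,s=np.cos(t),np.sin(t)
    return o@np.array([[c,s],[-s,c]])
def sil(c,p,sh):
    m=np.zeros(sh,np.uint8)
    parts=[((0,.016),.030),((120,.004),.024),((-120,.004),.024)]
    k=4
    def fill(P):
        h=cv2.convexHull((proj(c,P)*16*1).astype(np.int32).reshape(-1,1,2)); cv2.fillConvexPoly(m,h,1,8,4)
    for (a,w),h in parts:
        o=bar(a,w,.020);fill(np.r_[world(p,o,.07),world(p,o,.07+h)])
    fill(np.r_[world(p,circ(.012),.07),world(p,circ(.012),.105),world(p,circ(.006),.12)])
    return m
res={}
for cam in('top','scene'):
    im=imaging.read_camera(cam);c=info(cam)
    # centre from shoulder rim: white, disc r 36 at z .07
    g=im.astype(int);white=(g.min(2)>150)
    blue=(g[...,2]-g[...,0]>50)
    def cost1(q):
        m=np.zeros(blue.shape,np.uint8);cv2.fillPoly(m,[(proj(c,world((q[0],q[1],0),circ(.036),.07))*16).astype(np.int32)],1,8,4)
        M=np.zeros(blue.shape,np.uint8);cv2.fillPoly(M,[(proj(c,world((q[0],q[1],0),circ(.041),.07))*16).astype(np.int32)],1,8,4)
        ring=(M==1)&(m==0)
        return (blue&(m==1)).sum()+(~blue&ring).sum()
    r=DE(cost1,[(.56,.60),(.205,.245)],seed=1,maxiter=40)
    print(cam,'shoulder',r.x,r.fun)
    dark=(g.min(2)<185)&~blue
    def cost2(a):
        p=(r.x[0],r.x[1],a[0]);s=sil(c,p,blue.shape)
        m=np.zeros(blue.shape,np.uint8);cv2.fillPoly(m,[(proj(c,world(p,circ(.033),.07))*16).astype(np.int32)],1,8,4)
        m|=s
        return ((s==1)!=dark)[m==1].sum()
    A=np.radians(np.arange(-180,180,2));f=[cost2([a]) for a in A]
    i=np.argsort(f)[:6];a=A[i[0]];print(np.degrees(A[i]),np.array(f)[i])
    p=(r.x[0],r.x[1],a)
    cv=[(world(p,circ(.036),.07),(0,255,0)),(world(p,bar(0,.016,.02),.1),(0,0,255)),(world(p,bar(120,.004,.02),.094),(0,0,255)),(world(p,bar(-120,.004,.02),.094),(255,0,255)),(world(p,circ(.012),.1),(0,255,255)),(world(p,bar(0,.016,.02),.07),(0,120,255))]
    q=proj(c,world(p,circ(.04),.08)).mean(0).astype(int)-31
    overlay(im,c,cv,'fithub_%s.png'%cam,(q[0],q[1],62,62))
cv2.imwrite('pics/fh.png',np.hstack([cv2.imread('pics/fithub_%s.png'%k) for k in('top','scene')]))
E
python3 m3.py
```

```text
top shoulder [0.57891341 0.22388078] 14.0
[12.  6.  4.  8. 10. 14.] [ 97  97  99  99  99 103]
scene shoulder [0.58712078 0.22748899] 119.0
[-140. -142.  122.    6.  120.    2.] [219 222 222 224 224 224]
```

View pics/fh.png

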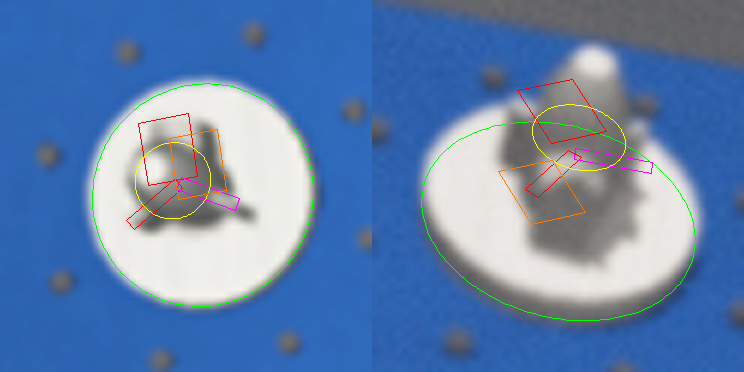

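The cog is settled, but the stub's angle is not yet sharp: the shoulder centre from the top view is good, at (0.579, 0.224). I'll look at the stub and then the cog with the wrist camera on the way. First I work out the wrist camera's geometry in the tool frame.

```bash
cat > geo.py <<'E'
from h import *
import sys
def st():
    s=ctrl.get_state();T=R.from_quat(s['tcp_rot']).as_matrix();return s,np.array(s['eef_pos']),T
def delta(target,yaw,p=None,T=None):
    s,p0,T0=st()
    d=T0.T@(np.array(target)-p0)
    y0=np.degrees(np.arctan2(T0[1,0],T0[0,0]))
    t=-((yaw-y0+180)%360-180)
    return d/0.025,t/5,y0
if __name__=='__main__':
    s,p,T=st();c=info('wrist')
    print('off in tool',T.T@(np.array(c['origin'])-p)); print('axis in tool',T.T@camR(c)[:,2],'right',T.T@camR(c)[:,0])
    print(p,s['time'],s['opening'],s['contact_force'])
E
python3 geo.py; python3 - <<'E'
from geo import *
print(delta([.50,.18,.25],10))
E
```

```text
off in tool [ 0.06768983 -0.00027445 -0.17170935]
axis in tool [-2.70204865e-01 -6.93147349e-04  9.62802602e-01] right [0.00100736 0.99999899 0.00100264]
[ 0.26524711 -0.62066975  0.20192222] 0.55 0.998149631418061 [-0.12490445 -0.57529408  0.08621126]
(array([ 21.2185038 , -25.76182254,  -1.92133058]), np.float64(2.6270680581489385), np.float64(23.135340290744708))
```

```bash
python3 - <<'E'
from geo import *
print(delta([.635,-.155,.22],54))
E
```

```text
(array([ 20.91926268, -11.31773461,  -0.72183957]), np.float64(-6.172931941851061), np.float64(23.135340290744708))
```

```bash
python3 -m creep '[2,-1,-0.7,0, 4,-2.2,-0.7,-0.6, 5.5,-3,-0.7,-1.2, 7,-3.8,-0.7,-1.8, 8.5,-4.6,-0.7,-2.4, 10,-5.4,-0.7,-3, 11.5,-6.2,-0.7,-3.6, 13,-7,-0.7,-4.2, 14.5,-7.8,-0.7,-4.8, 16,-8.6,-0.7,-5.4, 17.5,-9.4,-0.7,-6, 19,-10.2,-0.7,-6.2, 20,-10.8,-0.7,-6.2, 20.9,-11.3,-0.7,-6.2, 20.9,-11.3,-0.7,-6.2, 20.9,-11.3,-0.7,-6.2, 20.9,-11.3,-0.7,-6.2]' 0
python3 - <<'E'
from geo import *
save('wrist','w1.png');s,p,T=st();print(p,s['time'])
E
```

```text
time: 1.97
eef_pos: [0.6347, -0.1554, 0.2192]
tcp_rot: [0.89, 0.456, -0.0, 0.0]
contact_force: [-0.6, 0.2, -1.0]
opening: 1.004
[ 0.63423246 -0.15631162  0.21928214] 2.0167
```

View pics/w1.png

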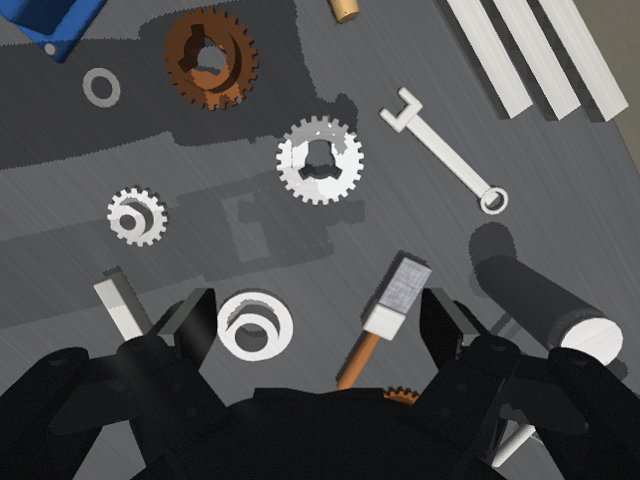

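The wrist view shows the silver cog at (320,160) with its wide slot pointing up, along tool x as expected. The large disc sits at (255,325) and the small cog at (137,217). Now I go to view the stub.

```bash
python3 - <<'E'
from geo import *
print(delta([.54,.222,.24],5))
E
```

```text
(array([ 10.05386189, -11.92094591,  -0.83473453]), np.float64(9.826647858551013), np.float64(54.13323929275506))
```

```bash
python3 -m creep '[1,-1.2,-0.8,1, 2,-2.4,-0.8,2, 3,-3.6,-0.8,3, 4,-4.8,-0.8,4, 5,-6,-0.8,5, 6,-7.2,-0.8,6, 7,-8.4,-0.8,7, 8,-9.6,-0.8,8, 9,-10.8,-0.8,9, 10,-11.9,-0.8,9.8, 10,-11.9,-0.8,9.8, 10,-11.9,-0.8,9.8, 10,-11.9,-0.8,9.8]' 0
cat > m4.py <<'E'
from geo import *
from fit import *
import sys
s,p,T=st();c=info('wrist');im=save('wrist',sys.argv[1]);print(p,s['time'])
b=cv2.cvtColor(im,cv2.COLOR_RGB2BGR)
u=proj(c,[.579,.224,.09])[0].astype(int);print(u)
k=b[max(u[1]-60,0):u[1]+60,u[0]-80:u[0]+80]
cv2.imwrite('pics/z'+sys.argv[1],cv2.resize(k,None,fx=5,fy=5,interpolation=cv2.INTER_CUBIC))
np.savez('hubview.npz',im=im,o=c['origin'],a=c['attitude'])
E
python3 m4.py w2.png
```

```text
time: 3.1
eef_pos: [0.5404, 0.2195, 0.2395]
tcp_rot: [0.999, 0.044, 0.0, 0.0]
contact_force: [0.1, -0.6, 0.3]
opening: 0.998
[0.540404   0.21954574 0.23948804] 3.1
[317 170]
```

View pics/w2.png

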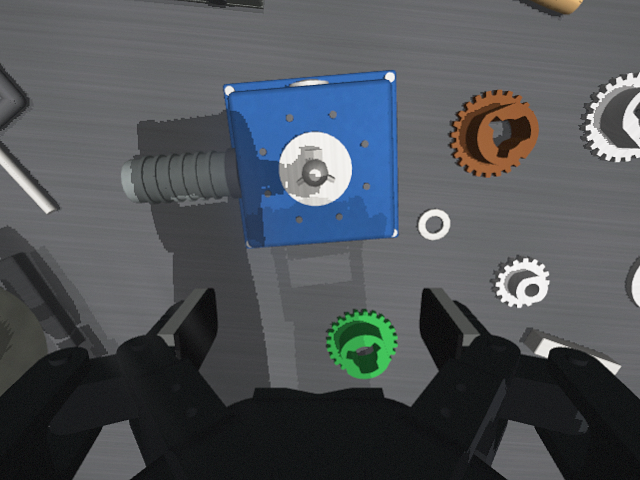

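View pics/zw2.png

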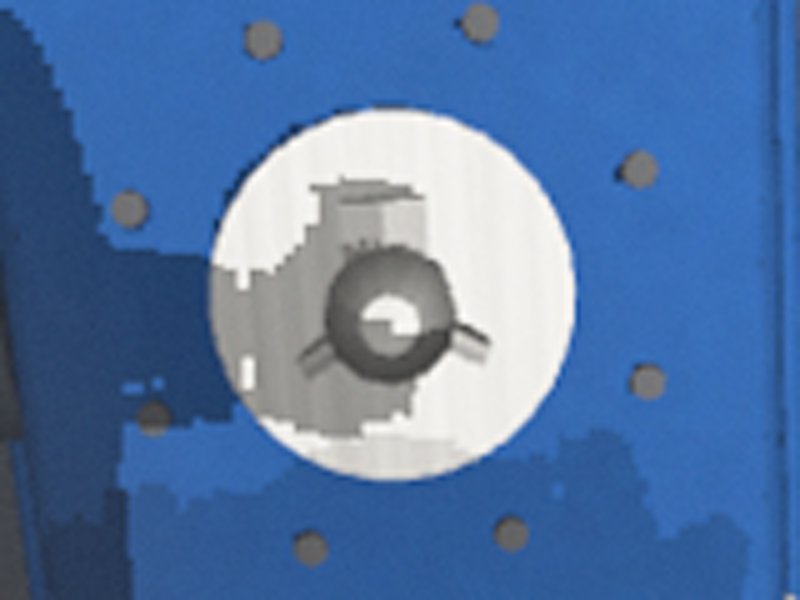

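The wrist view shows the stub at (317,170). The wide spline points up, tilted slightly left, and the narrow ones point lower-left and lower-right. I overlay the model to set centre and angle.

```bash
cat > m5.py <<'E'
from fit import *
exec(open('m3.py').read().split('def sil')[0].split('import *')[1])
d=np.load('hubview.npz');im=d['im'];c=dict(info('wrist'));c['origin']=d['o'];c['attitude']=d['a']
blue=(im[...,2].astype(int)-im[...,0]>40)
def mk(q,r,z=.07):
    m=np.zeros(blue.shape,np.uint8);cv2.fillPoly(m,[(proj(c,world((q[0],q[1],0),circ(r),z))*16).astype(np.int32)],1,8,4);return m==1
def cost(q):
    m=mk(q,.036);return (blue&m).sum()+(~blue&mk(q,.040)&~m).sum()
r=DE(cost,[(.56,.60),(.205,.245)],seed=1,maxiter=40);print(r.x,r.fun)
for a in(4,7,10):
    p=(r.x[0],r.x[1],np.radians(a))
    u=proj(c,[p[0],p[1],.09])[0].astype(int)
    cv_=[(world(p,circ(.036),.07),(0,255,0)),(world(p,bar(0,.016,.02),.1),(0,0,255)),(world(p,bar(120,.004,.02),.094),(0,0,255)),(world(p,bar(-120,.004,.02),.094),(255,0,255)),(world(p,circ(.012),.1),(0,255,255))]
    overlay(im,c,cv_,'h%d.png'%a,(u[0]-22,u[1]-30,44,55),6)
cv2.imwrite('pics/ha.png',np.hstack([cv2.imread('pics/h%d.png'%a) for a in(4,7,10)]))
E
python3 m5.py
```

```text
[0.57808261 0.22620664] 75.0
```

View pics/ha.png

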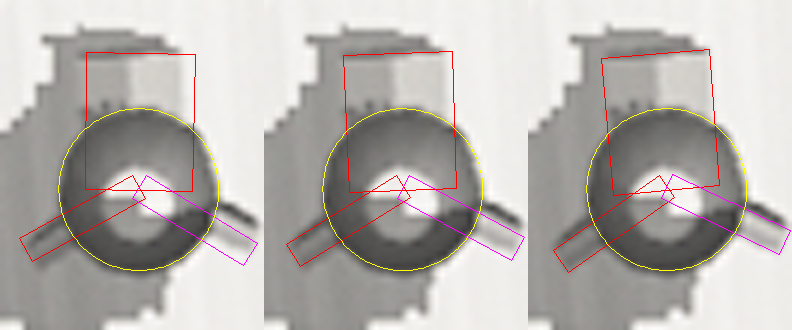

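The stub angle is about 8° and its centre about (0.5785, 0.225); the top and wrist cameras agree within 2 mm, and the fit allows about ±10°. Back to the cog.

```bash
python3 - <<'E'
from geo import *
print(delta([.6623,-.121,.12],54.2)); print(delta([.6623,-.121,.006],54.2))
E
```

```text
(array([ 3.65685744, 13.98020297,  4.7878645 ]), np.float64(-9.834943818070315), np.float64(5.025280909648417))
(array([ 3.65644787, 13.97690958,  9.3478633 ]), np.float64(-9.834943818070315), np.float64(5.025280909648417))
```

```bash
python3 -m creep '[0.4,1.4,0,-1, 0.8,2.8,0,-2, 1.2,4.2,0,-3, 1.6,5.6,0,-4, 1.9,7,0,-5, 2.2,8.4,0,-6, 2.6,9.8,0,-7, 3,11.2,0,-8, 3.4,12.6,0,-9, 3.65,14,1,-9.8, 3.65,14,2.4,-9.8, 3.65,14,3.6,-9.8, 3.65,14,4.8,-9.8, 3.65,14,4.8,-9.8, 3.65,14,4.8,-9.8, 3.65,14,4.8,-9.8]' 0
python3 - <<'E'
from geo import *
save('wrist','w3.png');print(delta([.6623,-.121,.006],54.2),st()[0]['time'])
E
```

```text
time: 4.48
eef_pos: [0.6631, -0.1208, 0.1215]
tcp_rot: [0.891, 0.454, 0.001, 0.001]
contact_force: [0.7, -0.9, 0.8]
opening: 1.001
(array([-0.05756033, -0.06374452,  4.66765585]), np.float64(-0.023333748334476923), np.float64(54.08333125832761)) 4.5333
```

View pics/w3.png

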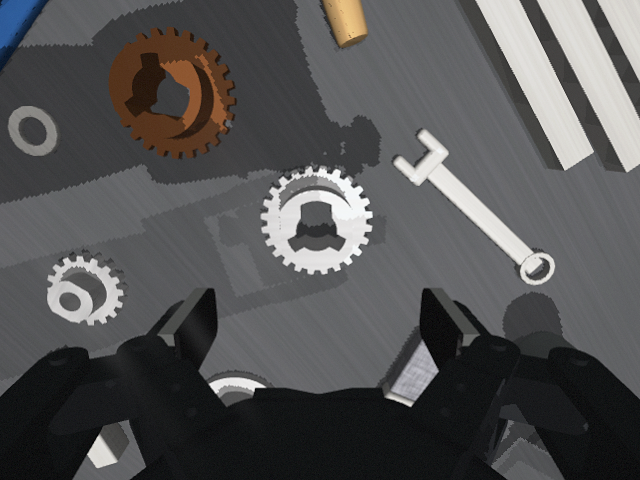

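The cog at (316,220) is centred between the pads, whose centre is near column 318, with its wide slot up. Descending.

```bash
python3 -m creep '[-0.05,-0.05,1,0, -0.05,-0.05,2,0, -0.05,-0.05,2.8,0, -0.05,-0.05,3.5,0, -0.05,-0.05,4,0, -0.05,-0.05,4.4,0, -0.05,-0.05,4.65,0, -0.05,-0.05,4.65,0, -0.05,-0.05,4.65,0]' 0
python3 - <<'E'
from geo import *
save('scene','s3.png');save('wrist','w4.png');print(delta([.6623,-.121,.006],54.2),st()[0]['contact_force'])
E
```

```text
time: 5.28
eef_pos: [0.6613, -0.1196, 0.0041]
tcp_rot: [0.89, 0.455, 0.0, 0.001]
contact_force: [-0.8, -0.3, -0.3]
opening: 0.997
(array([-0.0259449 ,  0.0510943 , -0.05249313]), np.float64(-0.01136230841005954), np.float64(54.14318845794972)) [ 0.55086781  0.50861028 -0.68872567]
```

View pics/w4.png

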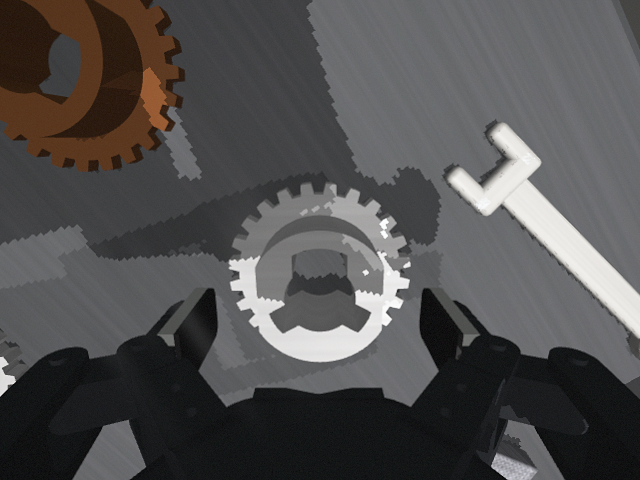

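View pics/s3.png

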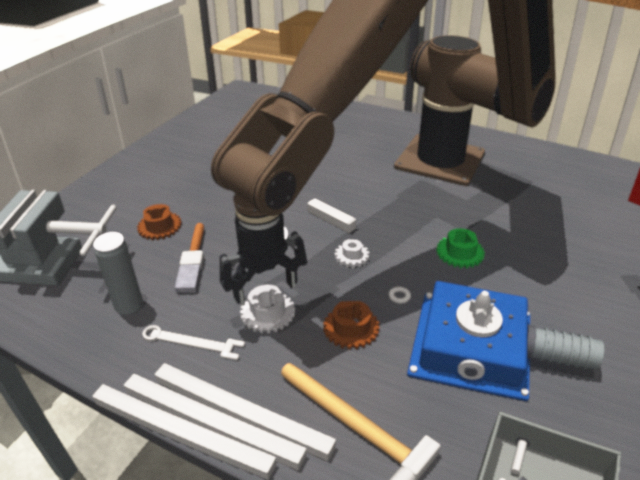

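The open pads look quite far back in the wrist view, so I check the fingertip positions against the scene calibration before closing.

```bash
python3 - <<'E'
from geo import *
s,p,T=st();c=info('scene');w=info('wrist')
for b in(.013,.025,.04):
    P=np.array([p+T@np.array([x,y,-b]) for y in(-.0425,-.057,.0425,.057) for x in(-.011,.011)])
    print(b,P[0,2]);print(proj(c,P).round().astype(int).tolist());print(proj(w,P).round().astype(int).tolist())
im=cv2.imread('pics/s3.png');cv2.imwrite('pics/s3z.png',cv2.resize(im[215:345,195:355],None,fx=5,fy=4.6,interpolation=cv2.INTER_CUBIC))
E
```

```text
0.013 0.01757486176273547
[[286, 294], [292, 301], [294, 291], [299, 298], [242, 309], [247, 317], [234, 312], [239, 320]]
[[236, 299], [233, 258], [208, 299], [204, 258], [403, 299], [406, 259], [431, 299], [435, 259]]
0.025 0.029574823890153912
[[286, 289], [291, 296], [293, 286], [299, 294], [241, 304], [246, 313], [234, 307], [238, 315]]
[[230, 311], [227, 267], [200, 310], [195, 267], [409, 311], [412, 267], [439, 311], [444, 268]]
0.04 0.044574776549426966
[[286, 282], [291, 290], [293, 280], [298, 287], [241, 298], [245, 306], [233, 301], [237, 309]]
[[222, 327], [218, 280], [188, 327], [183, 280], [418, 328], [422, 281], [451, 328], [457, 281]]
```

View pics/s3z.png

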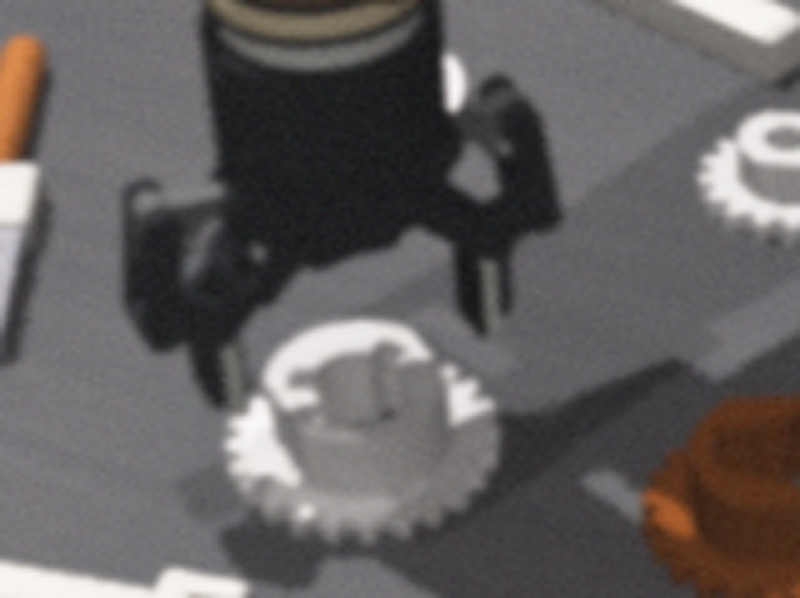

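```bash
python3 -m creep '[0,0,0,0, 0,0,0,0, 0,0,0,0, 0,0,0,0]' 50 30
python3 - <<'E'
from geo import *
save('scene','s4.png');save('wrist','w5.png')
s,p,T=st();print(p,s['opening'],s['contact_force'],s['time'])
im=cv2.imread('pics/s4.png');a=cv2.resize(im[235:325,215:320],None,fx=4,fy=4,interpolation=cv2.INTER_CUBIC)
im=cv2.imread('pics/w5.png');b=cv2.resize(im[180:480,140:500],(432,360))
cv2.imwrite('pics/c5.png',np.hstack([a[:360,:360],b]))
E
```

```text
time: 5.72
eef_pos: [0.6607, -0.1195, 0.0035]
tcp_rot: [0.89, 0.455, 0.0, 0.0]
contact_force: [0.1, 0.1, -0.0]
opening: 0.804
[ 0.66057646 -0.11941547  0.00327117] 0.8048095413746673 [-1.28655282  0.14940248  0.7422849 ] 5.8167
```

View pics/c5.png

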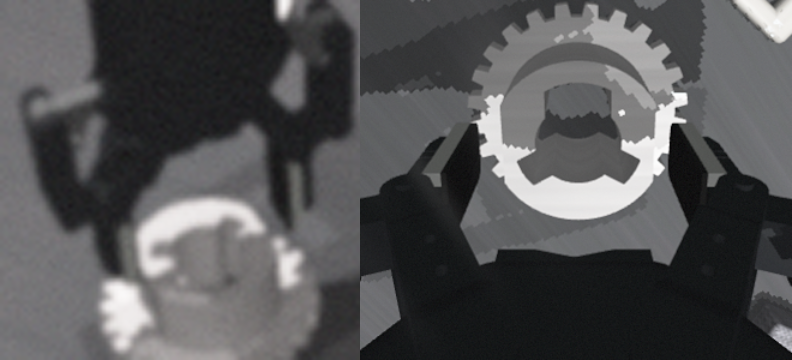

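The spec and the pictures disagree: both cameras put the open fingertips roughly 30–40 mm above the nominal TCP, not 13 mm. I raise the hand clear and look at the fingers at a 56 mm gap and shut, to calibrate.

```bash
python3 -m creep '[0,0,-1.5,0, 0,0,-3,0, 0,0,-3.6,0, 0,0,-3.6,0, 0,0,-3.6,0]' 87
python3 - <<'E'
from geo import *
save('scene','s6.png');save('wrist','w6.png');s,p,T=st();print(p,s['opening'],s['time'])
E
python3 -m creep '[0,0,0,0, 0,0,0,0, 0,0,0,0, 0,0,0,0, 0,0,0,0, 0,0,0,0, 0,0,0,0]' 255
python3 - <<'E'
from geo import *
save('scene','s7.png');save('wrist','w7.png');s,p,T=st();print(p,s['opening'],s['time'])
w=info('wrist');c=info('scene')
for b in (0,.013,.019,.03,.04): print(b,proj(w,[p+T@np.array([x,0,-b]) for x in(-.011,.011)]).round().tolist(),proj(c,[p+T@np.array([x,0,-b]) for x in(-.011,.011)]).round().tolist())
r=[]
for i in(6,7):
    im=cv2.imread('pics/w%d.png'%i);b=cv2.resize(im[200:420,180:460],(400,314))
    im=cv2.imread('pics/s%d.png'%i);a=cv2.resize(im[190:290,205:325],(378,314),interpolation=cv2.INTER_CUBIC)
    r.append(np.hstack([b,a]))
cv2.imwrite('pics/c7.png',np.vstack(r)[:600])
E
```

```text
time: 6.23
eef_pos: [0.6614, -0.1197, 0.0946]
tcp_rot: [0.89, 0.455, 0.001, 0.001]
contact_force: [0.2, -0.5, 0.3]
opening: 0.657
[ 0.65925062 -0.11898963  0.09115767] 0.6613785489263825 6.3333
time: 6.92
eef_pos: [0.6606, -0.1194, 0.0931]
tcp_rot: [0.89, 0.455, -0.0, -0.0]
contact_force: [0.1, 0.1, 0.6]
opening: 0.003
[ 0.66059872 -0.11944557  0.09323276] 0.0028072886395032227 7.0167
0 [[319.0, 289.0], [319.0, 250.0]] [[262.0, 269.0], [267.0, 277.0]]
0.013 [[319.0, 299.0], [319.0, 259.0]] [[261.0, 263.0], [266.0, 271.0]]
0.019 [[319.0, 305.0], [320.0, 263.0]] [[261.0, 260.0], [266.0, 268.0]]
0.03 [[320.0, 316.0], [320.0, 272.0]] [[260.0, 255.0], [265.0, 263.0]]
0.04 [[320.0, 327.0], [320.0, 281.0]] [[260.0, 250.0], [265.0, 258.0]]
```

View pics/c7.png

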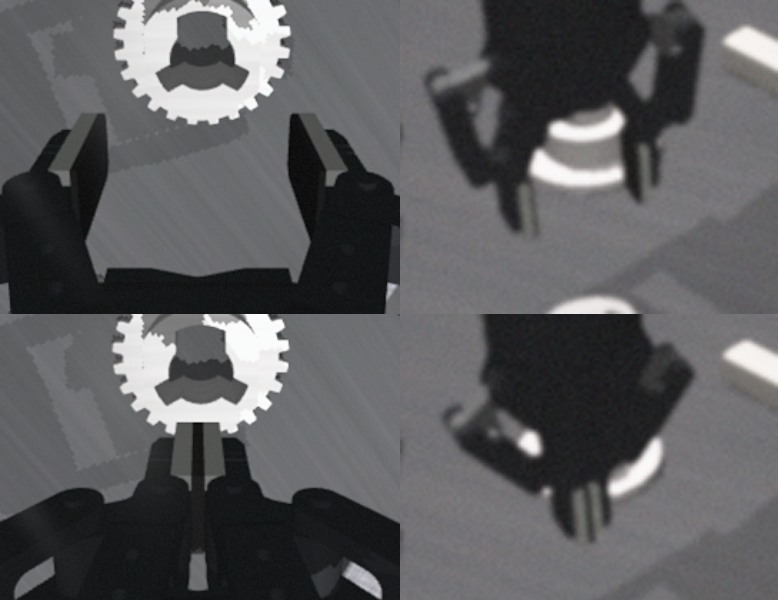

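All the views now agree: the visible tips are about 28 mm behind the reported TCP when shut, about 33 mm at a 56 mm gap and about 41 mm open. The 13 mm swing matches the spec, but the tip offset does not. So I need to go about 18 mm lower than nominal. I descend in small steps with force checks.

```bash
python3 -m creep '[0,0.08,0,0, 0,0.08,0,0, 0,0.08,0,0, 0,0.08,0,0, 0,0.08,0,0, 0,0.08,0.8,0, 0,0.08,1.6,0, 0,0.08,2.4,0, 0,0.08,3,0, 0,0.08,3.5,0, 0,0.08,3.7,0, 0,0.08,3.8,0, 0,0.08,3.9,0, 0,0.08,4,0, 0,0.08,4,0, 0,0.08,4,0]' 0 
python3 - <<'E'
from geo import *
s,p,T=st();print(p,s['opening'],s['time'],s['contact_force'])
E
```

```text
time: 8.35
eef_pos: [0.6627, -0.1208, -0.006]
tcp_rot: [0.89, 0.455, 0.0, 0.0]
contact_force: [0.2, 0.3, -0.1]
opening: 1.002
[ 0.66274496 -0.12078647 -0.00600784] 1.0021376631693668 8.35 [ 0.23279565  0.28755595 -0.11454749]
```

```bash
python3 -m creep '[0,0,0.1,0, 0,0,0.2,0, 0,0,0.3,0, 0,0,0.38,0, 0,0,0.38,0]' 0 
python3 - <<'E'
from geo import *
save('scene','s8.png');save('wrist','w8.png')
s,p,T=st();print(p,s['opening'],s['time'],s['contact_force'])
a=cv2.resize(cv2.imread('pics/s8.png')[235:335,210:330],(480,400),interpolation=cv2.INTER_CUBIC)
b=cv2.resize(cv2.imread('pics/w8.png')[150:450,200:440],(320,400))
cv2.imwrite('pics/c8.png',np.hstack([a,b]))
E
```

```text
time: 8.77
eef_pos: [0.6616, -0.1204, -0.0171]
tcp_rot: [0.89, 0.455, -0.0, -0.0]
contact_force: [-0.0, -1.1, 0.4]
opening: 0.998
[ 0.66202791 -0.12054835 -0.01658458] 0.9993790451393088 8.8667 [-0.82440918  0.82347022 -0.13362019]
```

View pics/c8.png

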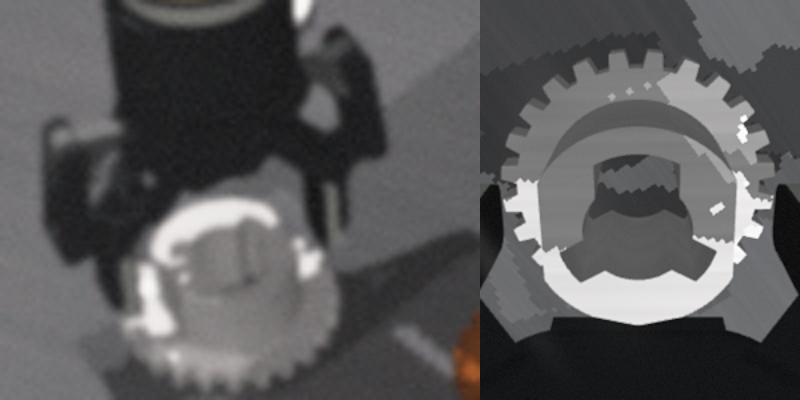

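No contact, and the tips now stand beside the boss above the teeth. Closing.

```bash
python3 -m creep '[0,0,0,0, 0,0,0,0, 0,0,0,0, 0,0,0,0, 0,0,0,0, 0,0,0,0]' 255 70
python3 - <<'E'
from geo import *
save('scene','s9.png');save('wrist','w9.png')
s,p,T=st();print(p,s['opening'],s['time'],s['contact_force'])
a=cv2.resize(cv2.imread('pics/s9.png')[235:335,210:330],(480,400),interpolation=cv2.INTER_CUBIC)
b=cv2.resize(cv2.imread('pics/w9.png')[150:450,200:440],(320,400))
cv2.imwrite('pics/c9.png',np.hstack([a,b]))
E
```

```text
time: 9.37
eef_pos: [0.6625, -0.1206, -0.0151]
tcp_rot: [0.89, 0.455, 0.0, -0.0]
contact_force: [-2.2, 1.0, 5.4]
opening: 0.669
[ 0.66246231 -0.12060653 -0.01507253] 0.6731390733582494 9.4667 [-2.4110246   1.27219108  6.68653188]
```

View pics/c9.png

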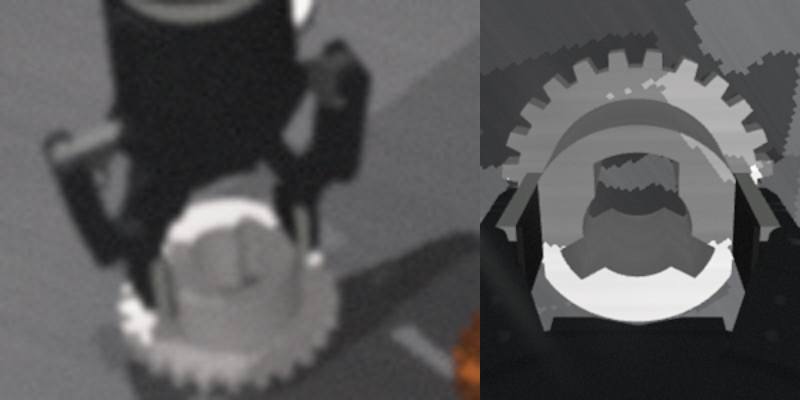

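It is gripped: opening 0.67, or 57 mm across the flats, square on the boss. Lifting to see whether it holds.

```bash
python3 -m creep '[0,0,-0.4,0, 0,0,-1,0, 0,0,-1.8,0, 0,0,-2.8,0, 0,0,-3.8,0, 0,0,-4.8,0, 0,0,-5.8,0, 0,0,-6.4,0, 0,0,-6.4,0, 0,0,-6.4,0]'
python3 - <<'E'
from geo import *
save('scene','s10.png')
s,p,T=st();print(p,s['opening'],s['time'],s['contact_force'])
print(delta([.5785,.225,.145],8))
E
```

```text
time: 10.3
eef_pos: [0.6624, -0.1207, 0.1443]
tcp_rot: [0.89, 0.455, 0.001, 0.001]
contact_force: [-0.3, -0.3, -6.1]
opening: 0.671
[ 0.66123663 -0.1202847   0.1422393 ] 0.6686791059017464 10.35 [-0.43786894 -0.62616996 -6.30080318]
(array([  9.25382857, -10.77390601,  -0.09382897]), np.float64(9.227106765615883), np.float64(54.13553382807942))
```

View pics/s10.png

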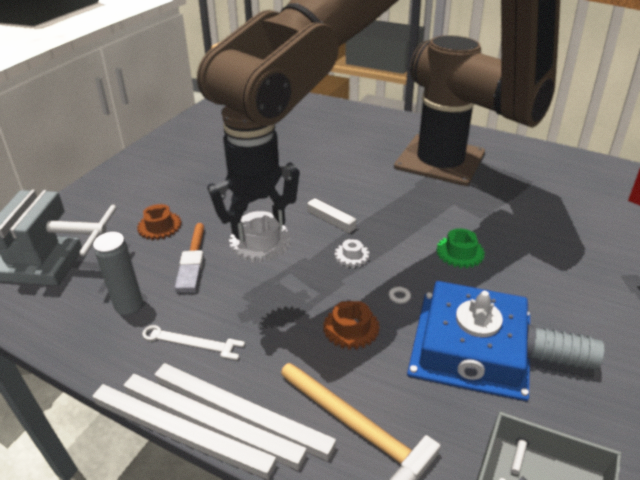

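The cog hangs level in the grip at (262,233), with 6 N on the wrist. Moving over the stub while turning to 8°.

```bash
python3 -m creep '[0.5,-0.6,0,0.5, 1.3,-1.5,0,1.3, 2.3,-2.7,0,2.3, 3.3,-3.9,0,3.3, 4.3,-5.1,0,4.3, 5.3,-6.2,0,5.3, 6.3,-7.4,0,6.3, 7.2,-8.4,0,7.2, 8,-9.3,0,8, 8.6,-10,0,8.6, 9,-10.5,0,9, 9.25,-10.75,0,9.2, 9.25,-10.75,0,9.2, 9.25,-10.75,0,9.2, 9.25,-10.75,0,9.2]'
cat > m6.py <<'E'
from fit import *
from geo import *
exec(open('m3.py').read().split('def sil')[0].split('import *')[1])
import sys
n=sys.argv[1]
ps=[];
s,p,T=st();y=np.arctan2(T[1,0],T[0,0]);ps=[p]
H=(.5785,.225,np.radians(8))
tops=[]
for cam in('top','scene','wrist'):
    im=imaging.read_camera(cam);c=info(cam);cv2.imwrite('pics/%s_%s.png'%(n,cam),cv2.cvtColor(im,cv2.COLOR_RGB2BGR))
    s,p,T=st();ps.append(p)
    q=(p[0],p[1],y);zb=p[2]+.0155
    cu=[(world(q,outline(*BORE),zb+.038),(0,0,255)),(world(q,circ(.048),zb+.008),(0,255,0)),(world(H,bar(0,.016,.02),.1),(255,0,255)),(world(H,circ(.012),.105),(0,255,255)),(world(H,circ(.036),.07),(255,255,0))]
    ctr=proj(c,[H[0],H[1],.12])[0].astype(int);hw=35 if cam!='wrist' else 95
    ctr=np.clip(ctr,hw,[640-hw,480-hw])
    overlay(im,c,cu,'%s_o.png'%n,(ctr[0]-hw,ctr[1]-hw,2*hw,2*hw),5)
    tops.append(cv2.resize(cv2.imread('pics/%s_o.png'%n),(266,266)) if 0 else cv2.resize(cv2.imread('pics/%s_o.png'%n),(400,400)))
cv2.imwrite('pics/%s_ts.png'%n,np.hstack(tops[:2]));cv2.imwrite('pics/%s_w.png'%n,tops[2])
print(np.mean(ps,0),np.degrees(y),s['time'],s['opening'],s['contact_force'],s['wrist_torque'])
print(delta([H[0],H[1],.0545],8))
E
python3 m6.py a
```

```text
time: 11.6
eef_pos: [0.5792, 0.2234, 0.142]
tcp_rot: [0.997, 0.071, -0.001, 0.0]
contact_force: [-1.0, -0.2, -3.9]
opening: 0.669
[0.57960163 0.22327898 0.14259029] 8.142020520301712 11.75 0.6635632229559858 [-0.83686213 -0.70586535 -4.77613424] [ 0.06879898  0.01191083 -0.00974083]
(array([-0.04448613, -0.07765833,  3.54658083]), np.float64(0.01513070751026362), np.float64(8.07565353755132))
```

View pics/a_ts.png

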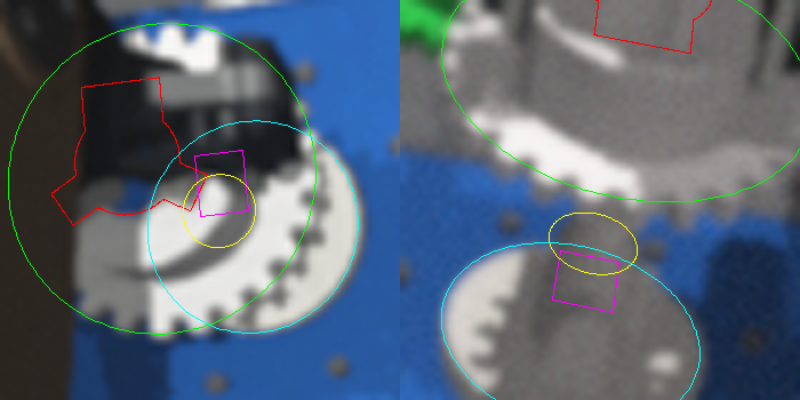

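View pics/a_w.png

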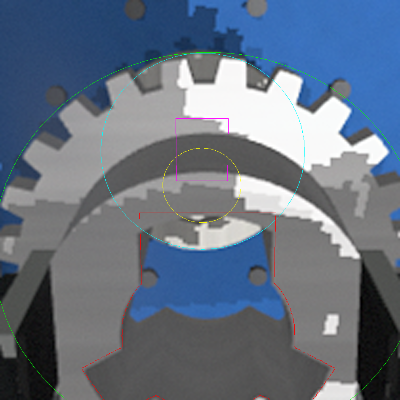

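The predicted bore outline (red) fits the cog in the hand in the wrist view, and its angle matches the stub. Small lateral correction, then down in monitored steps.

```bash
python3 -m creep '[-0.04,-0.07,0.3,0, -0.04,-0.07,0.7,0, -0.04,-0.07,1.1,0, -0.04,-0.07,1.4,0, -0.04,-0.07,1.6,0, -0.04,-0.07,1.75,0, -0.04,-0.07,1.75,0]'
python3 m6.py b
```

```text
time: 12.33
eef_pos: [0.5779, 0.2257, 0.0984]
tcp_rot: [0.997, 0.071, -0.001, 0.0]
contact_force: [-0.1, -0.2, -4.7]
opening: 0.673
[0.57851588 0.22584206 0.09951647] 8.133186107445598 12.4833 0.6704930560787622 [ 0.74906416  1.27873864 -4.91685007] [-0.01083473 -0.02189497 -0.00522008]
(array([-0.02978225,  0.03524127,  1.83673759]), np.float64(0.02734673813313293), np.float64(8.136733690665668))
```

View pics/b_w.png

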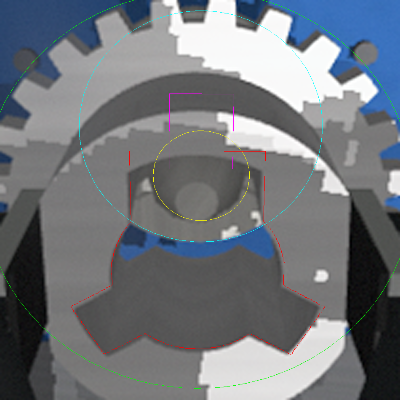

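View pics/b_ts.png

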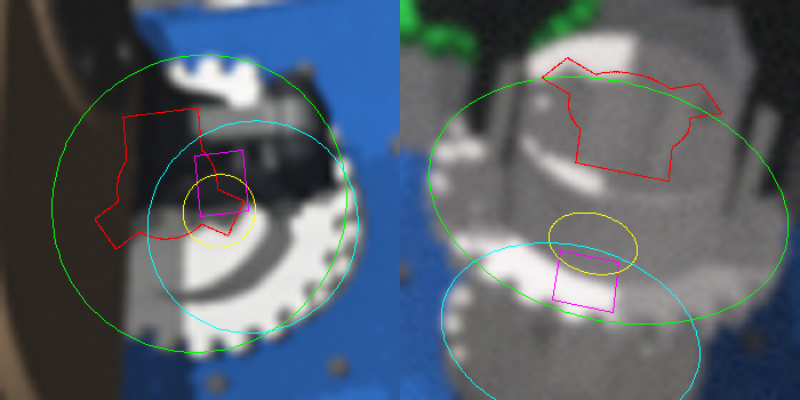

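The stub tip shows inside the bore around crop (200,200), with no contact force. Continuing down.

```bash
python3 -m creep '[-0.03,0,0.15,0, -0.03,0,0.3,0, -0.03,0,0.45,0, -0.03,0,0.6,0, -0.03,0,0.7,0, -0.03,0,0.8,0, -0.03,0,0.9,0, -0.03,0,1,0, -0.03,0,1,0]'
python3 m6.py c
```

```text
time: 13.23
eef_pos: [0.5775, 0.2257, 0.0742]
tcp_rot: [0.997, 0.071, -0.001, 0.0]
contact_force: [-0.0, -0.3, -3.8]
opening: 0.665
[0.57773977 0.22571317 0.07463961] 8.135610861429193 13.3833 0.6729310060721935 [-0.77595046 -0.30137442 -4.2875729 ] [0.01438579 0.01598967 0.01861072]
(array([0.01483077, 0.03383748, 0.82232997]), np.float64(0.026999019195659456), np.float64(8.13499509597829))
```

View pics/c_w.png

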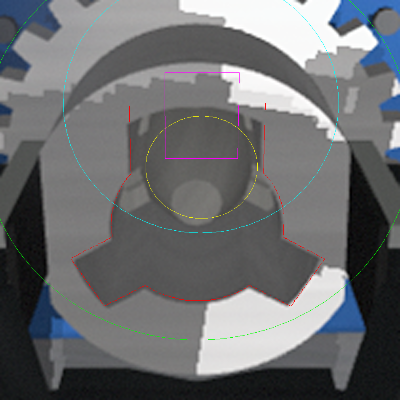

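The underside is now about 10 mm below the ridge top with no contact, so the splines are in the slots. Going on to the shoulder.

```bash
python3 -m creep '[0,0.02,0.12,0, 0,0.02,0.25,0, 0,0.02,0.38,0, 0,0.02,0.5,0, 0,0.02,0.6,0, 0,0.02,0.68,0, 0,0.02,0.74,0, 0,0.02,0.74,0]'
python3 -m creep '[0,0,0.04,0, 0,0,0.04,0]'
python3 -m creep '[0,0,0.04,0, 0,0,0.04,0]'
```

```text
time: 14.05
eef_pos: [0.5776, 0.2252, 0.0559]
tcp_rot: [0.997, 0.071, -0.0, 0.0]
contact_force: [0.1, 0.0, -5.3]
opening: 0.672
time: 14.22
eef_pos: [0.5781, 0.2253, 0.0555]
tcp_rot: [0.997, 0.071, 0.0, -0.0]
contact_force: [0.1, -0.6, -4.4]
opening: 0.669
time: 14.38
eef_pos: [0.5782, 0.2253, 0.0551]
tcp_rot: [0.997, 0.071, 0.0, -0.0]
contact_force: [-1.5, -0.9, -2.5]
opening: 0.67
```

```bash
python3 -m creep '[0,0,0.04,0, 0,0,0.04,0]'
python3 -m creep '[0,0,0.04,0, 0,0,0.04,0]'
```

```text
time: 14.55
eef_pos: [0.5782, 0.2253, 0.055]
tcp_rot: [0.997, 0.071, 0.0, 0.0]
contact_force: [-4.6, -1.7, 4.9]
opening: 0.67
time: 14.72
eef_pos: [0.5782, 0.2253, 0.0549]
tcp_rot: [0.997, 0.071, -0.0, 0.0]
contact_force: [-5.5, -2.7, 8.7]
opening: 0.667
```

Contact came at TCP z 0.055, just where the shoulder should be, and the force turned to +8.7 N. Releasing.

```bash
python3 -m creep '[0,0,-0.06,0, 0,0,-0.06,0, 0,0,-0.06,0, 0,0,-0.06,0, 0,0,-0.06,0, 0,0,-0.06,0]' 0
python3 m6.py d
```

```text
time: 15.22
eef_pos: [0.578, 0.2253, 0.0537]
tcp_rot: [0.997, 0.071, 0.0, -0.0]
contact_force: [0.3, -0.1, -0.0]
opening: 0.995
[0.57796645 0.22526234 0.0537442 ] 8.134919088265825 15.3667 1.0022157239175742 [-0.31811043  1.09261406 -0.7165958 ] [-0.04238378  0.01463729 -0.01098449]
(array([ 0.02105764,  0.01302866, -0.02885952]), np.float64(0.027108425281801372), np.float64(8.13554212640902))
```

View pics/d_wrist.png

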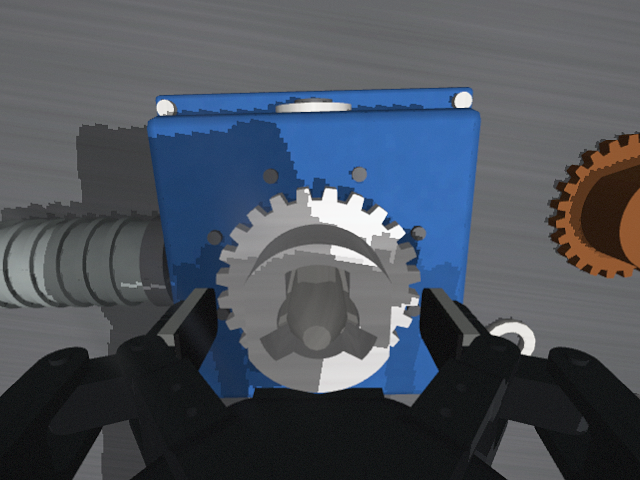

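View pics/d_scene.png

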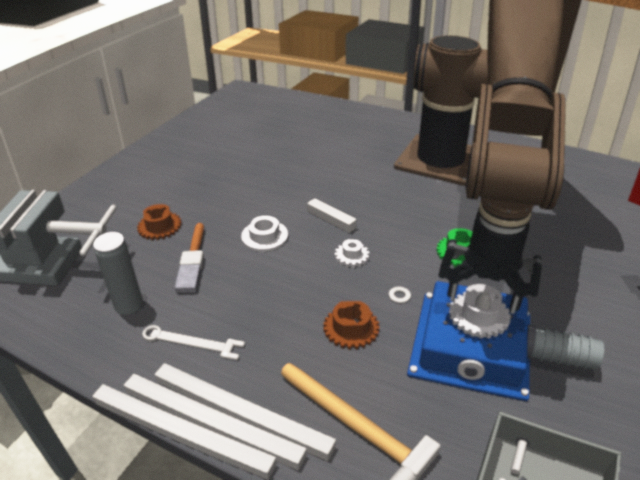

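The gripper has let go. In the wrist view the cog sits on the stub at (317,290), wide slot up over the wide spline. I back straight up, then move aside to inspect.

```bash
python3 -m creep '[0,0,-0.5,0, 0,0,-1.2,0, 0,0,-2.2,0, 0,0,-3.2,0, 0,0,-4.5,0, 0,0,-6,0, -1.4,0,-7,0, -1.4,0,-7,0, -1.4,0,-7,0, -1.4,0,-7,0]' 0
python3 - <<'E'
from fit import *
from geo import *
H=(.5785,.225,np.radians(8));tt=[]
for cam,hw in(('scene',38),('wrist',55)):
    im=imaging.read_camera(cam);c=info(cam)
    ctr=proj(c,[H[0],H[1],.09])[0].astype(int)
    cu=[(world(H,circ(.048),.078),(0,255,0)),(world(H,outline(*BORE),.108),(0,0,255))]
    overlay(im,c,cu,'e.png',(ctr[0]-hw,max(ctr[1]-hw,0),2*hw,2*hw),5)
    tt.append(cv2.resize(cv2.imread('pics/e.png'),(400,400)))
cv2.imwrite('pics/fin.png',np.hstack(tt));s=ctrl.get_state();print(s['time'],s['contact_force'],s['eef_pos'])
E
```

```text
time: 16.2
eef_pos: [0.5431, 0.2202, 0.2288]
tcp_rot: [0.997, 0.071, 0.0, 0.0]
contact_force: [0.6, 0.3, -1.2]
opening: 1.002
16.3 [-0.06843428 -0.77223146 -0.17331626] [0.54281145 0.22004438 0.22691883]
```

View pics/fin.png

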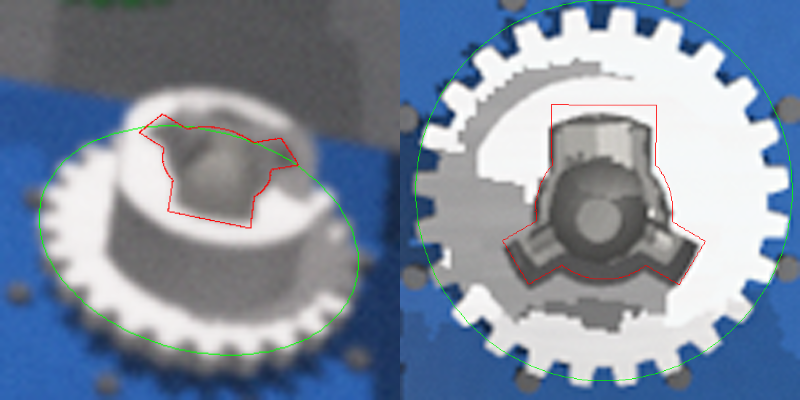

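In the final views the cog is level and boss up. The wide spline lies in the wide slot and both narrow splines in the narrow slots, with the stub tip standing above the boss. The arm is clear. Handing in.

```bash
python3 -c "
from plant import ctrl
print(ctrl.sign_off())"
```

```text
the job is handed in; nothing more can be done
None
```

The large aluminium cog is back on the stub, boss up, and I handed the job in with the arm clear at about 16 s of the 42 s allowed. I gripped it by its flats, turned it to about 8° so the wide slot met the wide spline, slid it down to the shoulder and let go. No move was aimed at the small cog, the toothless disc or the brown and green look-alikes, and the last full scene view shows them where they lay.

**What the last checks showed**
- **Seating:** contact came with the cog's underside at about 70.5 mm, against the shoulder's 70 mm. The final wrist picture shows the wide spline in the wide slot and both narrow splines in theirs.
- **Forces:** after release the wrist read under about 1.5 N. The highest reading I saw on the wrist was about 9 N, when the cog touched the shoulder.

**What disagreed**
- **Finger length:** the visible fingertips stand about 28 mm behind the reported TCP when shut, not at it. I measured this in both cameras and gripped lower to allow for it.
- **Scene camera:** its overlay of the seated cog is a few mm off from the top and wrist views. It was off in the same way for the bare shoulder, so I relied on the other two.

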